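Clamp a tube in the bench vice and lock it

ROBOT

A 6-joint arm with a two-finger parallel gripper is mounted at the origin on the work surface. World frame = base frame: x ahead of the robot, y to its left, z up, the work surface at z = 0. Lengths are in m, angles in rad, forces in N, time in s.
With the tool pointing down it reaches from about 0.225 to 0.725 m from the base axis. Payload 3.1 kg.
Tool frame: the origin (TCP) lies on the centre line of the jaws, within the pads' length; the fingertips stand 25 mm ahead of it and the grasp point (between the pads) lies 6 mm ahead of it; z points along the fingers, x is the direction in which the jaws open and shut, and the axes are right-handed (so a half turn about z gives the same grasp; the last joint's range is limited). The gripper opens to 85 mm and grips with 20 to 120 N. Pads are 22 mm wide; open, the fingers measure 114 mm over their backs; the gripper's body (76 mm by 85 mm) begins 54 mm behind the grasp point. The pads swing forward as they close: fully open they stand 13 mm farther back than shut.
Start: joints at [-1.299, 0.048, 0.099, 1.622, 0, 1.443], TCP at [0.204, -0.484, 0.256] pointing down, gripper open.
Joint ranges: [-2.91, 2.91], [-0.99, 1.94], [-1.21, 1.42], [-2.12, 2.29], [-1.49, 1.47], [-3.14, 3.14]. Speed limits (rad/s): [2.79, 2.79, 3.14, 3.14, 3.14, 3.14].

INTERFACE

Orientations are given as a unit quaternion [w, x, y, z].
In Python, from bench import arm gives the robot as it stands. The module is installed in compiled form; this text tells all that it offers.
- The arm moves only by the tool step_arm, never from a script. Its argument "commands" is one flat list of numbers, 6 for each row, row after row: the shift along the tool's x, y, z scaled (see below), then the turn, a rotation vector about the tool's x, y, z scaled (see below). A call has 1 to 20 rows; each row shifts and turns the commanded pose from where the row before left it, along the tool's axes as they then stand; what a row does not reach is not made up. The controller multiplies each number of a shift by 0.05 m and each number of a turn by 45 degrees. A row lasts 1/8 s, in which the tool goes at most 62.5 mm and 10.7 degrees, less where a joint would pass 70% of its speed; a pose out of reach is approached as far as the arm can. A call with a number of a shift or a turn outside -1 to 1 is refused whole. A call with a gripper value outside its range is refused whole. "jaw" is the opening, from -1 (shut) to 1 (fully open), set as the call begins (left out, the last holds). The fingers move at their own pace and stop on an object; "grip_force" is the grip in N (left out, the last holds). Time passes only in rows, so rows that do not move let the fingers close. It gives the time, the measured TCP pose, the force and the opening at its end, in the units of the state.
- arm.get_obs(): the state, without advancing time (a new reading comes with each control period).
- arm.read_camera(name): name is "scene" or "top" or "wrist"; returns a dict with "image" (420x560x3 uint8, red, green, blue), "mtx" (3x3 intrinsics, pixels), "k1" (the pictures are not rectified: a ray, as slopes to the right and down, at radius r is drawn at 1 + k1 r^2 times it, then the intrinsics apply), "view" (4x4, takes a point from world to camera coordinates); the wrist camera has in their place "tool_from_camera" (4x4, takes a point from camera to tool coordinates, whose origin is the TCP and whose axes are the tool frame's). Camera axes: x right, y down, z forward; pixel columns grow to the right and rows downward; lengths in m; the calibration is good to about 2 mm. A picture is of the moment at which its call begins: read the wrist's pose just before it. There is no depth.
- arm.finish_job(): hands the job in, once; it reports no verdict.
Trained networks look in a picture, given as the dict that the camera call returned (one of the last four; its "shot" number tells which), for a name from the list of things; names that differ only in an ending like _2 or _b are one class to them, and where a whole thing is asked for, a point or a joint stands for the part that bears it (a point fixed in the world has none). Each returns a list of dicts, best first, with "confidence" (0 to 1); they miss things now and then, are a little off and sometimes report something else, mostly with a low value. They report only what shows in the picture. A call takes as long as a camera call. They do not tell look-alikes from the thing itself.
- arm.search_frame(picture, thing): "location" ([column, row] in pixels, amid what is visible of it).
- arm.regions_of(picture, thing): "pixels" (420x560 bool, what is visible of it) and "location" ([column, row] in pixels, amid what is visible of it).
- arm.tip_of(picture, thing): "location" ([column, row] in pixels: a listed point, or the origin of a listed thing).
The state is a dict: "time": time; "joints": joint angles; "qd": joint speeds; "tau": joint torques, N m; "ee_pos": TCP position; "tool_rot": TCP orientation; "force": force on the tool from outside, world axes, zero at the start; "ft_torque": the same for the moment, N m; "width": finger opening in m.
Only numpy, scipy, OpenCV 4.12 (cv2) and the standard library are available. Lean on these libraries where they do the work, as an engineer would, in place of code of your own. Each camera call takes 0.05 s, during which the arm holds its last target. There are 200 camera calls.

TASK

Clamp the longer of the two pieces of steel tube in the bench vice: set it down on the vice bed between the open jaws, standing on its narrow side as it does now, running along the jaws and about centred in them, and let go. Push the sliding jaw by its upright handle until you feel the tube squeezed firmly between both jaws, and only then press the raised lock lever all the way down. Leave the shorter tube, the hammer and the bearing ring lying where they are.

Things in the scene. Friction and masses are not known exactly. Their poses are not given: they have to be found in the camera images.
- tube: the longer piece of dark rectangular steel tube, hollow, open at both ends: 140 mm long (its x), 40 mm wide (its y), 60 mm tall (its z), 4 mm walls, about 0.6 kg. Origin: centre of its underside. It stands on a 40 mm wide side.
- short_tube: the shorter piece of the same tube, 90 mm long (its x), 40 mm wide, 60 mm tall; to be left alone. Origin: centre of its underside.
- vice: blue bench vice, fixed. Flat bed, top 30 mm above the origin. Jaws 110 mm wide (its x), 26 mm high above the bed, closing along its y: fixed jaw face at y = +20 mm, sliding jaw on the -y side, closing to +y. Origin at bench height, midway along the jaws, 20 mm before the fixed face: a clamped 40 mm tube is centred at x = y = 0. Lock lever at its +x side.
- jaw (a joint): opening between the two jaw faces in m: 0 jaws shut, 0.090 fully open. The slide is stiff (it takes some 6 N) and stays where it is left.
- jaw_handle (a point): middle of the top of the sliding jaw's upright push handle, a blue plate 70 mm wide (vice x), 12 mm thick (vice y), 86 mm behind the sliding jaw's face. Its top is 86 mm above the bench, 36 mm above the jaw's carriage. Push it towards the vice's +y.
- lever (a joint): angle of the lock lever in rad: 0 pressed fully down (level, pointing to the vice's -y), 1.3 fully raised. The stiff hinge holds it where it is left; turning it takes about 0.3 N m. It turns about the vice's x axis through lever_hinge.
- lever_grip (a point): centre of the lever's black grip, 100 mm from the hinge; the grip is 50 mm long along the lever, 20 mm wide, 16 mm thick. The lever's far end is 125 mm from the hinge.
- lever_hinge (a point): centre of the lock lever's hinge, in the vice's frame at x 95, y 62, z 50 mm.
- hammer: a hammer lying on the bench, to be left alone.
- bearing: a steel bearing ring, 90 mm outside diameter, 52 mm hole, 22 mm high, lying on the bench; to be left alone.
Mind the look-alikes: they are no part of the job. What is shaped like the tube but brown is not meant.

How it is judged:
By the outcome, as a careful person would: the job done as asked, in the order asked, and still so for the second after the job is handed in, with the robot touching nothing.
It also fails if it takes over 62 s, if anything falls off the work surface, if the arm or the gripper's body presses on something with over 40 N, if the wrist force passes 120 N, or if a joint passes its speed limit or range.

## Working session

There is one attempt and no reset: what is moved stays moved. The work goes in short steps, Python scripts to look and compute and a tool call to move; the robot and the scene stay as the last step left them, time stands still between calls to the robot, and variables do not carry over. Pictures are saved under pics/ and viewed, about 8 in all and at most 12, crops included, and the job is handed in when it is done.

Besides the shell and the picture viewer there is one more tool, called after "Call:" as a command line: name --argument value ..., lists and objects as JSON in quotes. step_arm: Moves the arm, as the interface text tells. Shifts and turns lie within -1 to 1; 1 stands for 0.05 m of shift or 45 degrees of turn. Its arguments: {"type":"object","properties":{"commands":{"type":"array","items":{"type":"number"}},"jaw":{"type":"number"},"grip_force":{"type":"number"}},"required":["commands"]}

```bash
mkdir -p pics; cat > h.py <<'E'
import numpy as np, cv2
from bench import arm
from scipy.spatial.transform import Rotation as R
def rot(q): return R.from_quat([q[1],q[2],q[3],q[0]]).as_matrix()
def cam(pic,obs=None):
    if "view" in pic: M=np.linalg.inv(np.array(pic["view"]))
    else:
        T=np.eye(4);T[:3,:3]=rot(obs["tool_rot"]);T[:3,3]=obs["ee_pos"];M=T@np.array(pic["tool_from_camera"])
    return M
def ray(pic,uv,obs=None):
    M=cam(pic,obs);K=np.array(pic["mtx"])
    p=cv2.undistortPoints(np.array([[uv]],float),K,np.array([pic["k1"],0,0,0,0.]))[0,0]
    return M[:3,3],M[:3,:3]@np.array([p[0],p[1],1])
def atz(pic,uv,z,obs=None):
    o,d=ray(pic,uv,obs);return o+d*(z-o[2])/d[2]
def proj(pic,P,obs=None):
    M=np.linalg.inv(cam(pic,obs))
    return cv2.projectPoints(np.array(P,float).reshape(-1,3),cv2.Rodrigues(M[:3,:3])[0],M[:3,3],np.array(pic["mtx"]),np.array([pic["k1"],0,0,0,0.]))[0][:,0]
def save(pic,n): cv2.imwrite("pics/"+n,pic["image"][...,::-1])
E
python3 - <<'E'
from h import *
o=arm.get_obs();print(o)
for c in ("top","scene"):
    p=arm.read_camera(c);save(p,c+"0.png")
    print(c,p["mtx"],p["k1"],cam(p)[:3,3])
    for t in ("tube","short_tube","vice","hammer","bearing"):
        for r in arm.search_frame(p,t)[:4]: print(t,np.round(r["location"]),round(r["confidence"],2),np.round(atz(p,r["location"],.03),3))
    for t in ("tube","vice","jaw_handle","lever_grip","lever_hinge"):
        for r in arm.tip_of(p,t)[:3]: print("tip",t,np.round(r["location"]),round(r["confidence"],2),np.round(atz(p,r["location"],{"jaw_handle":.086,"lever_hinge":.05,"lever_grip":.146}.get(t,0)),3))
a=cv2.imread("pics/top0.png");b=cv2.imread("pics/scene0.png")
E
```

```text
{'time': 0.0, 'joints': array([-1.29878136e+00,  4.87773446e-02,  9.75988017e-02,  1.62198940e+00,
        1.37237520e-06,  1.44298282e+00]), 'qd': array([ 1.02421921e-03, -7.27147685e-04, -9.24775100e-04,  1.63868881e-03,
       -4.07354608e-05,  8.70482867e-04]), 'tau': array([-4.42997143e-04, -3.38781953e+01,  3.20014679e+01,  2.02823634e-02,
       -1.36085273e-04,  3.43907473e-06]), 'ee_pos': array([ 0.20419609, -0.48306964,  0.25510373]), 'tool_rot': array([-7.76430289e-04,  8.33444177e-01, -5.52602387e-01, -8.96269657e-04]), 'force': array([0.15390225, 0.03194464, 0.10896835]), 'ft_torque': array([-0.02958945, -0.08182923, -0.00077852]), 'width': 0.08532617143221584}
top [[441.99762193   0.         291.28299548]
 [  0.         441.99762193 206.16160815]
 [  0.           0.           1.        ]] 0.010535432494120695 [0.46803515 0.08892501 1.15235747]
tube [157. 222.] 0.89 [0.491 0.434 0.03 ]
tube [247. 296.] 0.88 [0.301 0.207 0.03 ]
tube [233. 239.] 0.83 [0.446 0.242 0.03 ]
tube [302. 222.] 0.69 [0.486 0.067 0.03 ]
short_tube [240. 164.] 0.66 [0.636 0.221 0.03 ]
vice [410. 221
[... 820 characters left out ...]
84. 221.] 0.95 [0.476 0.068 0.03 ]
tube [344. 253.] 0.76 [0.453 0.242 0.03 ]
tube [402. 310.] 0.59 [0.494 0.434 0.03 ]
tube [369. 216.] 0.56 [0.312 0.203 0.03 ]
short_tube [286. 289.] 0.88 [0.624 0.224 0.03 ]
hammer [162. 255.] 0.93 [ 0.756 -0.051  0.03 ]
hammer [183. 167.] 0.56 [ 0.518 -0.287  0.03 ]
bearing [212. 306.] 0.64 [0.766 0.145 0.03 ]
tip tube [284. 233.] 0.81 [0.483 0.077 0.   ]
tip tube [398. 320.] 0.81 [0.499 0.433 0.   ]
tip tube [345. 257.] 0.73 [0.439 0.236 0.   ]
tip vice [220. 186.] 0.59 [ 0.479 -0.179 -0.   ]
tip jaw_handle [197. 137.] 0.68 [ 0.446 -0.306  0.086]
tip lever_grip [182. 156.] 0.54 [ 0.575 -0.191  0.146]
tip lever_hinge [191. 199.] 0.59 [ 0.599 -0.141  0.05 ]
```

View pics/top0.png

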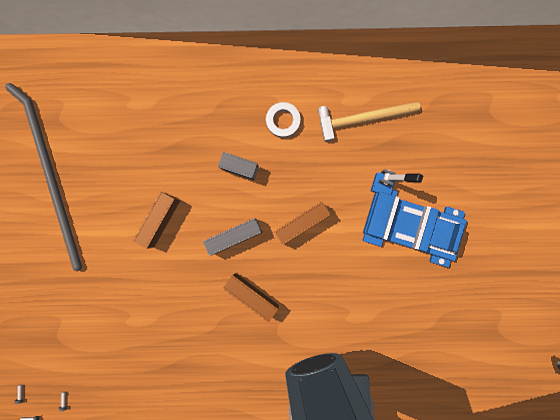

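View pics/scene0.png

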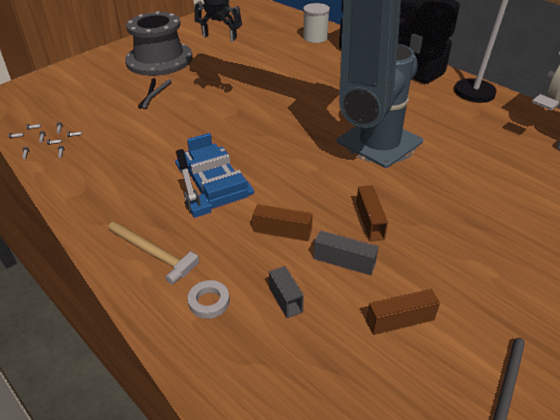

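The candidates are the top-view things at (233,239), (240,164), (157,222), (302,222) and (247,296). The last three are brown. (233,239) is dark and longer than the dark piece at (240,164), so it should be the tube. I'll confirm that in an enlarged crop and fit its pose from both views.

```bash
cat >> h.py <<'E'
from scipy.optimize import minimize
def boxpts(x,y,yaw,L,z0=0,W=.04,H=.06):
    c,s=np.cos(yaw),np.sin(yaw)
    return [[x+c*a-s*b,y+s*a+c*b,z0+h] for a in(-L/2,L/2) for b in(-W/2,W/2) for h in(0,H)]
def fitbox(views,L,x0,z0=0):
    def cost(v):
        t=0
        for pic,m,obs in views:
            h=cv2.convexHull(proj(pic,boxpts(*v,L,z0),obs).astype(np.float32)); q=np.zeros(m.shape,np.uint8)
            q=np.zeros((m.shape[0]*4,m.shape[1]*4),np.uint8);cv2.fillConvexPoly(q,np.int32(np.round((h+.5)*4)),255)
            q=cv2.resize(q,(m.shape[1],m.shape[0]),interpolation=cv2.INTER_AREA)/255.
            t+=np.abs(q-m).sum()/m.sum()
        return t
    S=np.array([x0]+[np.add(x0,d) for d in([.015,0,0],[0,.015,0],[0,0,.2])])
    r=minimize(cost,x0,method="Nelder-Mead",options=dict(initial_simplex=S,xatol=1e-4,fatol=1e-4));return r.x,r.fun
E
python3 - <<'E'
from h import *
V=[]
for c in ("top","scene"):
    p=arm.read_camera(c)
    for r in arm.regions_of(p,"tube"):
        if np.linalg.norm(atz(p,r["location"],.03)[:2]-[.447,.242])<.03: V.append((p,r["pixels"].astype(float),None));print(c,r["pixels"].sum());break
    if c=="top": im=p["image"][...,::-1]
for yw in(0,-1,-.4): print(fitbox(V,.14,[.447,.242,yw]))
for L in(.09,): print("as short",fitbox(V,L,[.447,.242,-1.2]))
a=cv2.resize(im[130:290,190:330],None,fx=2.8,fy=3,interpolation=3); b=cv2.resize(im[160:280,355:475],(400,480),interpolation=3)
cv2.imwrite("pics/crop1.png",np.hstack([a[:480,:392],b]))
E
```

```text
top 948
scene 1909
(array([ 0.45140208,  0.24148525, -1.16962055]), np.float64(0.0976301961815774))
(array([ 0.45124438,  0.24143917, -1.1724867 ]), np.float64(0.09787398918518236))
(array([ 0.45142831,  0.2417366 , -1.17879308]), np.float64(0.09752345304469953))
as short (array([ 0.44831007,  0.24814485, -1.17896999]), np.float64(0.6931421283350675))
```

View pics/crop1.png

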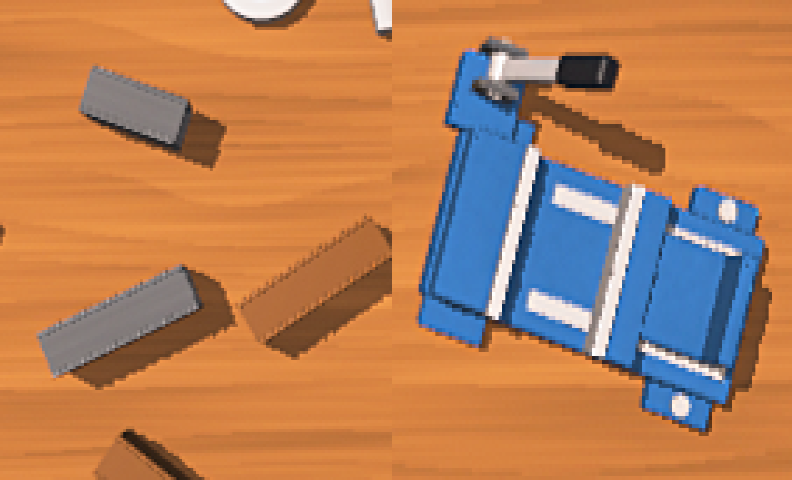

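Confirmed: the dark long tube is at crop (120,320) and the shorter dark piece at (135,105). The fit gives the tube at (0.451,0.242) with yaw −67°. The vice on the right is yawed about −15°, with its lever raised. The vice is on the way, so I'll take a closer wrist look at it first.

```bash
cat >> h.py <<'E'
def dif(target,yaw=None):
    o=arm.get_obs();Rm=rot(o["tool_rot"]);d=Rm.T@(np.array(target)-o["ee_pos"])
    a=np.degrees(np.arctan2(Rm[1,0],Rm[0,0]))
    print("t",round(o["time"],2),"pos",np.round(o["ee_pos"],4),"yaw",round(a,1),"zdir",np.round(Rm[:,2],3),"F",np.round(o["force"],1),"w",round(o["width"],4),"shift units",np.round(d/.05,2),"dist",round(np.linalg.norm(d),3), "turn z units",None if yaw is None else round(-((yaw-a+180)%360-180)/45,2))
E
python3 - <<'E'
from h import *
p=arm.read_camera("wrist");print(np.round(p["tool_from_camera"],3),p["mtx"],p["k1"])
dif([.43,-.2,.30],75)
E
```

```text
[[ 1.    -0.001 -0.    -0.   ]
 [ 0.001  0.948  0.32  -0.083]
 [-0.    -0.32   0.948 -0.119]
 [ 0.     0.     0.     1.   ]] [[340.07038055   0.         283.10776284]
 [  0.         340.07038055 209.10211969]
 [  0.           0.           1.        ]] -0.05471652549892378
t 1.35 pos [ 0.2043 -0.4836  0.2563] yaw -67.1 zdir [ 0.  0. -1.] F [1.1 1.1 0.1] w 0.0854 shift units [-3.47 -6.37 -0.87] dist 0.365 turn z units -3.16
```

Call:
step_arm --commands '[-0.43, -0.8, -0.11, 0, 0, 0, -0.43, -0.8, -0.11, 0, 0, 0, -0.43, -0.8, -0.11, 0, 0, 0, -0.43, -0.8, -0.11, 0, 0, 0, -0.43, -0.8, -0.11, 0, 0, 0, -0.43, -0.8, -0.11, 0, 0, 0, -0.43, -0.8, -0.11, 0, 0, 0, -0.43, -0.8, -0.11, 0, 0, 0, 0, 0, 0, 0, 0, -0.222, 0, 0, 0, 0, 0, -0.222, 0, 0, 0, 0, 0, -0.222, 0, 0, 0, 0, 0, -0.222, 0, 0, 0, 0, 0, -0.222, 0, 0, 0, 0, 0, -0.222, 0, 0, 0, 0, 0, -0.222, 0, 0, 0, 0, 0, -0.222, 0, 0, 0, 0, 0, -0.222]'

```text
time: 3.48
ee_pos: [0.4322, -0.2006, 0.3004]
tool_rot: [0.0, 0.98, 0.201, 0.0]
force: [1.2, -0.6, 0.7]
width: 0.0856
```

```bash
python3 - <<'E'
from h import *
o=arm.get_obs();p=arm.read_camera("wrist");dif([.45,.242,.2],22.8)
for t,z in (("vice",0),("jaw_handle",.086),("lever_hinge",.05),("lever_grip",.146)):
    for r in arm.tip_of(p,t)[:2]: print("tip",t,np.round(r["location"]),round(r["confidence"],2),np.round(atz(p,r["location"],z,o),3))
save(p,"w1.png");np.savez("w1.npz",pos=o["ee_pos"],q=o["tool_rot"])
E
```

```text
t 3.52 pos [ 0.4321 -0.2006  0.3004] yaw 23.3 zdir [ 0. -0. -1.] F [-0.   0.2 -0.8] w 0.0852 shift units [ 3.84 -7.99  2.01] dist 0.454 turn z units 0.01
tip vice [329. 164.] 0.77 [ 0.485 -0.178  0.   ]
tip jaw_handle [249. 270.] 0.77 [ 0.438 -0.307  0.086]
tip jaw_handle [436. 190.] 0.33 [ 0.581 -0.148  0.086]
tip lever_hinge [436. 186.] 0.74 [ 0.599 -0.146  0.05 ]
tip lever_grip [440. 246.] 0.55 [ 0.58  -0.187  0.146]
tip lever_grip [252. 270.] 0.27 [ 0.434 -0.274  0.146]
```

View pics/w1.png

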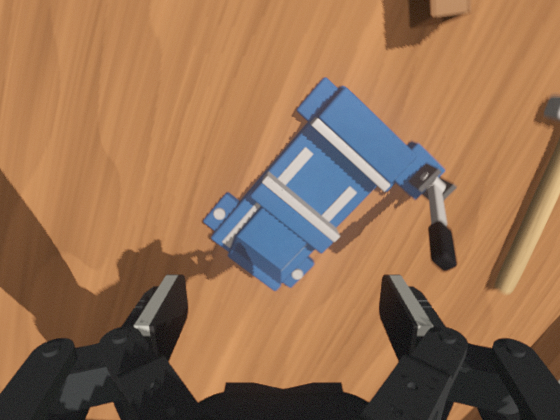

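The wrist picture shows the vice with white jaw strips running from (313,124) to (388,187) (fixed) and (265,178) to (337,240) (sliding). The lever grip is at (440,246) and the handle top at about (265,240). I'll measure the strips.

```bash
python3 - <<'E'
from h import *
z=np.load("w1.npz");o=dict(ee_pos=z["pos"],tool_rot=z["q"])
p=arm.read_camera("wrist");im=p["image"].astype(int)
w=((im.min(2)>125)&(im.max(2)-im.min(2)<50)).astype(np.uint8)
n,l,s,c=cv2.connectedComponentsWithStats(w)
for i in range(1,n):
    if s[i,4]>60 and c[i][1]<290 and c[i][0]<400:
        b=cv2.boxPoints(cv2.minAreaRect(np.argwhere(l==i)[:,::-1].astype(np.float32)))
        P=np.array([atz(p,q,.056,o)[:2] for q in b]);print(s[i,4],np.round(c[i]),np.round(b).tolist())
        print(np.round(P,4).tolist(),"centre",np.round(P.mean(0),4),"sides",np.round([np.linalg.norm(P[1]-P[0]),np.linalg.norm(P[2]-P[1])],4),"ang",np.degrees([np.arctan2(*(P[k+1]-P[k])[::-1]) for k in(0,1)]).round(1))
for org,yw in(((.483,-.18),-15),):
    c_,s_=np.cos(np.radians(yw)),np.sin(np.radians(yw))
    for n_,v in(("hinge",(.095,.062,.05)),("fixface",(0,.02,.056))):
        print(n_,org[0]+c_*v[0]-s_*v[1],org[1]+s_*v[0]+c_*v[1])
E
```

```text
987 [350. 154.] [[311.0, 125.0], [317.0, 117.0], [391.0, 184.0], [384.0, 191.0]]
[[0.439, -0.1404], [0.4423, -0.1306], [0.5473, -0.1634], [0.5444, -0.174]] centre [ 0.4932 -0.1521] sides [0.0103 0.1099] ang [ 71.  -17.3]
2179 [308. 197.] [[260.0, 181.0], [296.0, 139.0], [370.0, 200.0], [334.0, 243.0]]
[[0.4133, -0.2175], [0.4306, -0.1596], [0.5342, -0.1893], [0.5202, -0.2522]] centre [ 0.4746 -0.2047] sides [0.0604 0.1078] ang [ 73.4 -16. ]
246 [240. 224.] [[221.0, 241.0], [253.0, 204.0], [258.0, 208.0], [225.0, 245.0]]
[[0.398, -0.3021], [0.4162, -0.2452], [0.4223, -0.2475], [0.4043, -0.3047]] centre [ 0.4102 -0.2749] sides [0.0597 0.0065] ang [ 72.3 -20.2]
124 [219. 214.] [[213.0, 208.0], [225.0, 208.0], [225.0, 219.0], [213.0, 219.0]]
[[0.3758, -0.267], [0.3883, -0.2617], [0.3928, -0.2742], [0.3801, -0.2796]] centre [ 0.3842 -0.2706] sides [0.0136 0.0132] ang [ 23.1 -70. ]
102 [297. 274.] [[290.0, 275.0], [298.0, 267.0], [305.0, 274.0], [297.0, 282.0]]
[[0.4889, -0.3109], [0.4934, -0.2972], [0.505, -0.3026], [0.5006, -0.3164]] centre [ 0.497  -0.3068] sides [0.0144 0.0128] ang [ 71.9 -24.8]
hinge 0.5908097342938177 -0.14470040805481724
fixface 0.4881763809020504 -0.16068148347421862
```

Vice: fixed face centre (0.492,−0.157), yaw −17.3°, so the origin is (0.486,−0.176). The predicted hinge (0.595,−0.145) agrees with the three sightings to about 4 mm, and the opening is about 72 mm. Next I'll move over the tube.

Call:
step_arm --commands '[0.385, -0.8, 0.2, 0, 0, 0, 0.385, -0.8, 0.2, 0, 0, 0, 0.385, -0.8, 0.2, 0, 0, 0, 0.385, -0.8, 0.2, 0, 0, 0, 0.385, -0.8, 0.2, 0, 0, 0, 0.385, -0.8, 0.2, 0, 0, 0, 0.385, -0.8, 0.2, 0, 0, 0, 0.385, -0.8, 0.2, 0, 0, 0, 0.385, -0.8, 0.2, 0, 0, 0, 0.385, -0.8, 0.2, 0, 0, 0, 0, 0, 0, 0, 0, 0, 0, 0, 0, 0, 0, 0]'

```text
time: 5.28
ee_pos: [0.4544, 0.2425, 0.2003]
tool_rot: [0.0, 0.98, 0.198, -0.0]
force: [0.4, -0.2, 0.8]
width: 0.0851
```

```bash
python3 - <<'E'
from h import *
o=arm.get_obs();p=arm.read_camera("wrist")
for r in arm.regions_of(p,"tube"):
    print(np.round(r["location"]),r["pixels"].sum(),round(r["confidence"],2),np.round(atz(p,r["location"],.04,o),3))
    if np.linalg.norm(atz(p,r["location"],.04,o)[:2]-[.451,.242])<.05:
        x,f=fitbox([(p,r["pixels"].astype(float),o)],.14,[.451,.242,-1.17]);print("fit",x,np.degrees(x[2]),f)
        dif([x[0],x[1],.06],np.degrees(x[2])+90)
E
```

```text
[282. 189.] 8642 0.86 [0.453 0.248 0.04 ]
fit [ 0.45328039  0.24248511 -1.16359192] -66.66890590670592 0.019258432370865497
t 5.38 pos [0.4548 0.2419 0.2008] yaw 22.7 zdir [ 0.001 -0.    -1.   ] F [-0.2 -0.4  0.8] w 0.0858 shift units [-0.02 -0.02  2.82] dist 0.141 turn z units -0.01
[100. 172.] 9483 0.83 [0.304 0.202 0.04 ]
[239. 333.] 5274 0.69 [0.47  0.095 0.04 ]
[462.  35.] 7344 0.6 [0.531 0.413 0.04 ]
```

Fit is good (2% silhouette mismatch). Descend and grip.

Call:
step_arm --commands '[0, 0, 0.7, 0, 0, -0.01, 0, 0, 0.7, 0, 0, 0, 0, 0, 0.7, 0, 0, 0, 0, 0, 0.42, 0, 0, 0, 0, 0, 0.3, 0, 0, 0, 0, 0, 0, 0, 0, 0]'

```text
time: 6.12
ee_pos: [0.4539, 0.2418, 0.0585]
tool_rot: [0.0, 0.98, 0.201, -0.001]
force: [-0.3, 0.7, 0.1]
width: 0.0852
```

Call:
step_arm --commands '[0, 0, 0, 0, 0, 0, 0, 0, 0, 0, 0, 0, 0, 0, 0, 0, 0, 0, 0, 0, 0, 0, 0, 0, 0, 0, 0, 0, 0, 0, 0, 0, 0, 0, 0, 0, 0, 0, 0, 0, 0, 0, 0, 0, 0, 0, 0, 0]' --jaw -1 --grip_force 70

```text
time: 7.12
ee_pos: [0.4544, 0.2427, 0.0607]
tool_rot: [0.0, 0.979, 0.202, 0.0]
force: [-3.1, -1.8, 5.6]
width: 0.0387
```

Call:
step_arm --commands '[0, 0, -0.5, 0, 0, 0, 0, 0, -0.7, 0, 0, 0, 0, 0, -0.8, 0, 0, 0, 0, 0, -0.8, 0, 0, 0, 0, 0, 0, 0, 0, 0]'

```text
time: 7.75
ee_pos: [0.4565, 0.2436, 0.202]
tool_rot: [-0.001, 0.979, 0.202, 0.003]
force: [1.1, 0.3, -6.8]
width: 0.0388
```

```bash
python3 - <<'E'
from h import *
vy=np.array([.2974,.9548]);t=np.array([.4858,-.1763])-.012*vy
dif([*t,.2],72.7)
o=arm.get_obs();print(o["joints"].round(2))
p=arm.read_camera("wrist");save(p,"w2.png")
a=np.radians(72.7);d=np.array([*t,.2])-o["ee_pos"];print("shift units at yaw72.7",d[0]*np.cos(a)/.05+d[1]*np.sin(a)/.05,d[0]*np.sin(a)/.05-d[1]*np.cos(a)/.05,-d[2]/.05)
E
```

```text
t 7.75 pos [0.4565 0.2436 0.202 ] yaw 23.3 zdir [ 0.006  0.002 -1.   ] F [ 1.1  0.3 -6.8] w 0.0388 shift units [-2.94  8.13  0.02] dist 0.432 turn z units -1.1
[ 0.36  0.02 -0.04  1.51  0.    1.53]
shift units at yaw72.7 -8.083932792373945 3.057134610994799 0.04029929291041845
```

View pics/w2.png

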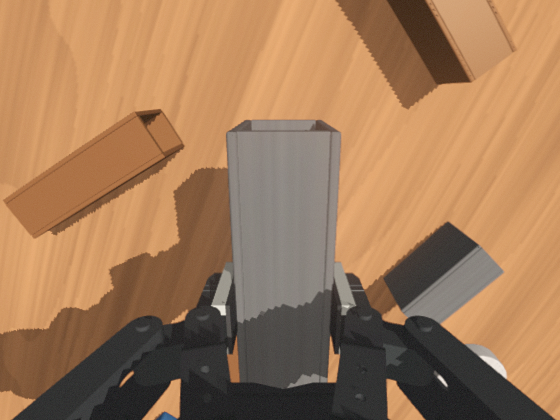

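The tube is held straight and square in the pads, from (284,130) back to the gripper. Now turn and carry it above the vice.

Call:
step_arm --commands '[0, 0, 0, 0, 0, -0.22, 0, 0, 0, 0, 0, -0.22, 0, 0, 0, 0, 0, -0.22, 0, 0, 0, 0, 0, -0.22, 0, 0, 0, 0, 0, -0.22, -0.4, 0.15, 0, 0, 0, 0, -0.81, 0.306, 0, 0, 0, 0, -0.81, 0.306, 0, 0, 0, 0, -0.81, 0.306, 0, 0, 0, 0, -0.81, 0.306, 0, 0, 0, 0, -0.81, 0.306, 0, 0, 0, 0, -0.81, 0.306, 0, 0, 0, 0, -0.81, 0.306, 0, 0, 0, 0, -0.81, 0.306, 0, 0, 0, 0, -0.81, 0.306, 0, 0, 0, 0, -0.4, 0.15, 0, 0, 0, 0, 0, 0, 0, 0, 0, 0, 0, 0, 0, 0, 0, 0]'

```text
time: 10.05
ee_pos: [0.4797, -0.1875, 0.1975]
tool_rot: [-0.002, 0.805, 0.593, -0.0]
force: [-0.4, 0.2, -5.3]
width: 0.0386
```

```bash
python3 - <<'E'
from h import *
vy=np.array([.2974,.9548]);t=np.array([.4858,-.1763])-.012*vy
dif([*t,.0945],72.7);dif([*t,.12],72.7)
o=arm.get_obs();p=arm.read_camera("wrist");save(p,"w3.png")
for t_,z in (("lever_hinge",.05),("lever_grip",.146),("vice",0)):
    for r in arm.tip_of(p,t_)[:2]: print("tip",t_,np.round(r["location"]),round(r["confidence"],2),np.round(atz(p,r["location"],z,o),3))
E
```

```text
t 10.05 pos [ 0.4797 -0.1875  0.1975] yaw 72.8 zdir [-0.003  0.003 -1.   ] F [-0.4  0.2 -5.3] w 0.0386 shift units [0.01 0.06 2.06] dist 0.103 turn z units 0.0
t 10.05 pos [ 0.4797 -0.1875  0.1975] yaw 72.8 zdir [-0.003  0.003 -1.   ] F [-0.4  0.2 -5.3] w 0.0386 shift units [0.01 0.06 1.55] dist 0.078 turn z units 0.0
tip lever_hinge [362. 305.] 0.74 [ 0.598 -0.147  0.05 ]
tip lever_grip [329. 382.] 0.53 [ 0.578 -0.186  0.146]
tip vice [282. 246.] 0.41 [ 0.541 -0.206  0.   ]
```

View pics/w3.png

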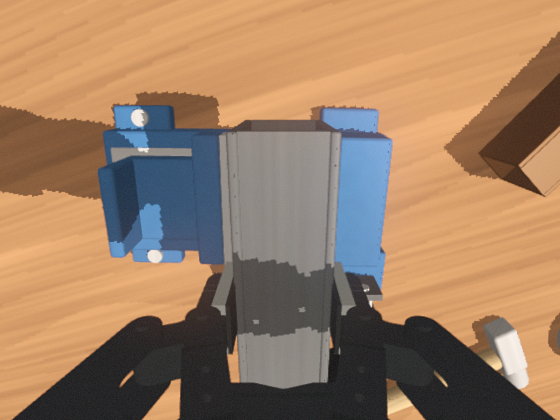

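Tube and jaw edges are parallel in the picture: the sliding jaw edge is at u≈222, and the tube spans 222–338. Lower it, slowly at the end.

Call:
step_arm --commands '[0, 0.06, 0.4, 0, 0, 0, 0, 0, 0.6, 0, 0, 0, 0, 0, 0.4, 0, 0, 0, 0, 0, 0.2, 0, 0, 0, 0, 0, 0, 0, 0, 0]'

```text
time: 10.88
ee_pos: [0.483, -0.1891, 0.1188]
tool_rot: [-0.001, 0.805, 0.593, -0.0]
force: [0.9, 0.7, -5.0]
width: 0.0389
```

Call:
step_arm --commands '[0, 0, 0.16, 0, 0, 0, 0, 0, 0.16, 0, 0, 0, 0, 0, 0.1, 0, 0, 0, 0, 0, 0.04, 0, 0, 0, 0, 0, 0, 0, 0, 0]'

```text
time: 11.5
ee_pos: [0.4832, -0.1897, 0.0961]
tool_rot: [-0.0, 0.805, 0.593, -0.0]
force: [-0.2, -0.9, -6.4]
width: 0.0389
```

Call:
step_arm --commands '[0, 0, 0.03, 0, 0, 0, 0, 0, 0.03, 0, 0, 0, 0, 0, 0, 0, 0, 0]'

```text
time: 11.88
ee_pos: [0.4833, -0.1897, 0.0932]
tool_rot: [-0.0, 0.805, 0.593, -0.0]
force: [0.8, 0.1, -6.7]
width: 0.0388
```

Call:
step_arm --commands '[0, 0, 0.03, 0, 0, 0, 0, 0, 0.02, 0, 0, 0, 0, 0, 0, 0, 0, 0]'

```text
time: 12.25
ee_pos: [0.4833, -0.1897, 0.0908]
tool_rot: [-0.0, 0.805, 0.593, -0.0]
force: [0.4, 0.2, -7.3]
width: 0.0385
```

Call:
step_arm --commands '[0, 0, 0.03, 0, 0, 0, 0, 0, 0.02, 0, 0, 0, 0, 0, 0, 0, 0, 0]'

```text
time: 12.62
ee_pos: [0.4834, -0.1898, 0.0906]
tool_rot: [0.0, 0.805, 0.593, 0.0]
force: [-5.4, 2.4, 6.2]
width: 0.0385
```

Contact (Fz went from −7 to +6 N). Release and rise.

Call:
step_arm --commands '[0, 0, 0, 0, 0, 0, 0, 0, 0, 0, 0, 0, 0, 0, 0, 0, 0, 0, 0, 0, 0, 0, 0, 0, 0, 0, 0, 0, 0, 0]' --jaw 1

```text
time: 13.25
ee_pos: [0.4834, -0.1897, 0.0882]
tool_rot: [-0.0, 0.805, 0.593, -0.0]
force: [-0.6, 0.4, 0.5]
width: 0.0851
```

Call:
step_arm --commands '[0, 0, -0.4, 0, 0, 0, 0, 0, -0.6, 0, 0, 0, 0, 0, -0.8, 0, 0, 0, 0, 0, -0.8, 0, 0, 0, 0, 0, -0.4, 0, 0, 0]'

```text
time: 13.88
ee_pos: [0.4843, -0.1902, 0.2413]
tool_rot: [0.002, 0.805, 0.593, 0.001]
force: [-0.4, 0.1, -0.5]
width: 0.0855
```

Call:
step_arm --commands '[-0.8, -0.3, 0, 0, 0, 0, -0.8, -0.3, 0, 0, 0, 0, -0.8, 0, 0, 0, 0, 0, -0.6, 0, 0, 0, 0, 0, 0, 0, 0, 0, 0, 0]' --jaw -1

```text
time: 14.5
ee_pos: [0.4095, -0.3258, 0.2379]
tool_rot: [-0.0, 0.806, 0.592, -0.0]
force: [-0.0, 0.1, 0.3]
width: 0.0
```

```bash
python3 - <<'E'
from h import *
o=arm.get_obs();p=arm.read_camera("wrist");save(p,"w4.png")
org=np.array([.4858,-.1763]);vx=np.array([.9548,-.2974]);vy=np.array([.2974,.9548])
for t_,z in (("jaw_handle",.086),("lever_hinge",.05),("tube",.03)):
    for r in arm.tip_of(p,t_)[:2]:
        P=atz(p,r["location"],z,o)[:2];print("tip",t_,np.round(r["location"]),round(r["confidence"],2),np.round(P,3),"vice",np.round([(P-org)@vx,(P-org)@vy],4))
for r in arm.regions_of(p,"tube"):
    P=atz(p,r["location"],.09,o)
    if np.linalg.norm(P[:2]-[.483,-.19])<.06:
        x,f=fitbox([(p,r["pixels"].astype(float),o)],.14,[.483,-.19,np.radians(-17)],.03);d=x[:2]-org
        print("fit",x,np.degrees(x[2]),f,"vice",d@vx,d@vy)
dif([*(org-.160*vy),.10],72.7)
E
```

```text
tip jaw_handle [314. 227.] 0.92 [ 0.443 -0.308] vice [-0.0022 -0.1384]
tip lever_hinge [496. 299.] 0.69 [ 0.597 -0.144] vice [0.0961 0.0639]
tip tube [432. 212.] 0.74 [ 0.486 -0.188] vice [ 0.0039 -0.0112]
fit [ 0.48492794 -0.18913147 -0.29402757] -16.84653862509629 0.028947704620987606 vice 0.0029834416744840392 -0.012510839803820646
t 14.75 pos [ 0.4106 -0.3232  0.2384] yaw 72.8 zdir [ 0.  0. -1.] F [-0.8  0.3 -0.3] w -0.0001 shift units [0.05 0.56 2.77] dist 0.141 turn z units 0.0
```

View pics/w4.png

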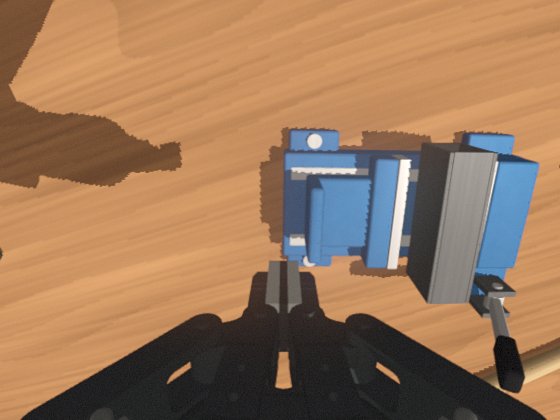

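The tube stands at vice x = +3 mm, y = −12.5 mm and is parallel to the jaws within 0.5°. The handle is at (314,227), vice y = −138 mm, so the opening is 72 mm. Go behind the handle with the fingers shut.

Call:
step_arm --commands '[-0.25, 0.54, 0, 0, 0, 0, 0, 0, 0.6, 0, 0, 0, 0, 0, 0.8, 0, 0, 0, 0, 0, 0.8, 0, 0, 0, 0, 0, 0.5, 0, 0, 0, 0, 0, 0.27, 0, 0, 0, 0, 0, 0, 0, 0, 0]'

```text
time: 15.62
ee_pos: [0.4321, -0.3431, 0.0891]
tool_rot: [-0.001, 0.805, 0.594, -0.0]
force: [-0.9, 0.1, 0.7]
width: -0.0
```

Call:
step_arm --commands '[0.15, 0, 0, 0, 0, 0, 0.15, 0, 0, 0, 0, 0, 0.15, 0, 0, 0, 0, 0, 0.1, 0, 0, 0, 0, 0, 0, 0, 0, 0, 0, 0]'

```text
time: 16.25
ee_pos: [0.441, -0.3196, 0.0913]
tool_rot: [0.002, 0.805, 0.593, -0.001]
force: [-0.4, -4.9, 1.9]
width: 0.0006
```

Call:
step_arm --commands '[0.12, 0, 0, 0, 0, 0, 0.12, 0, 0, 0, 0, 0, 0.12, 0, 0, 0, 0, 0, 0.1, 0, 0, 0, 0, 0]'

```text
time: 16.75
ee_pos: [0.4474, -0.2999, 0.0914]
tool_rot: [0.004, 0.806, 0.592, -0.003]
force: [-2.6, -10.2, -0.0]
width: -0.0
```

Call:
step_arm --commands '[0.05, 0, 0, 0, 0, 0, 0.05, 0, 0, 0, 0, 0, 0, 0, 0, 0, 0, 0]'

```text
time: 17.12
ee_pos: [0.4483, -0.297, 0.0915]
tool_rot: [0.005, 0.806, 0.592, -0.005]
force: [-3.4, -14.1, -1.1]
width: -0.0002
```

Call:
step_arm --commands '[0.06, 0, 0, 0, 0, 0, 0.06, 0, 0, 0, 0, 0, 0, 0, 0, 0, 0, 0]'

```text
time: 17.5
ee_pos: [0.4485, -0.2966, 0.0917]
tool_rot: [0.009, 0.807, 0.59, -0.01]
force: [-7.7, -26.5, -4.4]
width: 0.0001
```

Call:
step_arm --commands '[0.05, 0, 0, 0, 0, 0, 0.05, 0, 0, 0, 0, 0, 0, 0, 0, 0, 0, 0]'

```text
time: 17.88
ee_pos: [0.4485, -0.2963, 0.0919]
tool_rot: [0.012, 0.808, 0.589, -0.014]
force: [-11.7, -37.0, -6.7]
width: -0.0001
```

The force climbs to 39 N with no motion. Handle travel from contact is about 32 mm, which matches the gap (72 − 40). Check with a picture before backing off.

```bash
python3 - <<'E'
from h import *
o=arm.get_obs();p=arm.read_camera("wrist")
org=np.array([.4858,-.1763]);vx=np.array([.9548,-.2974]);vy=np.array([.2974,.9548])
for r in arm.tip_of(p,"jaw_handle")[:2]:
        P=atz(p,r["location"],.086,o)[:2];print("handle",np.round(r["location"]),round(r["confidence"],2),"vice",np.round([(P-org)@vx,(P-org)@vy],4))
for r in arm.regions_of(p,"tube"):
    P=atz(p,r["location"],.09,o)
    if np.linalg.norm(P[:2]-[.483,-.19])<.06:
        x,f=fitbox([(p,r["pixels"].astype(float),o)],.14,[.486,-.18,np.radians(-17)],.03);d=x[:2]-org
        print("fit",x,np.degrees(x[2]),f,"vice",d@vx,d@vy)
q=arm.read_camera("top")["image"][160:280,355:475]
cv2.imwrite("pics/c5.png",np.hstack([cv2.resize(p["image"],(480,360)),cv2.resize(q,(300,360),interpolation=3)])[...,::-1])
dif(o["ee_pos"],72.7)
E
```

```text
handle [327. 295.] 0.89 vice [-0.0009 -0.1065]
fit [ 0.49443253 -0.16050546 -0.30917607] -17.71448386878306 0.1111234334005925 vice 0.003545041288874877 0.01764793620807918
t 18.07 pos [ 0.4485 -0.2963  0.0918] yaw 72.2 zdir [-0.009 -0.035 -0.999] F [-11.7 -35.1  -7.6] w -0.0001 shift units [ 0.  0. -0.] dist 0.0 turn z units -0.01
```

View pics/c5.png

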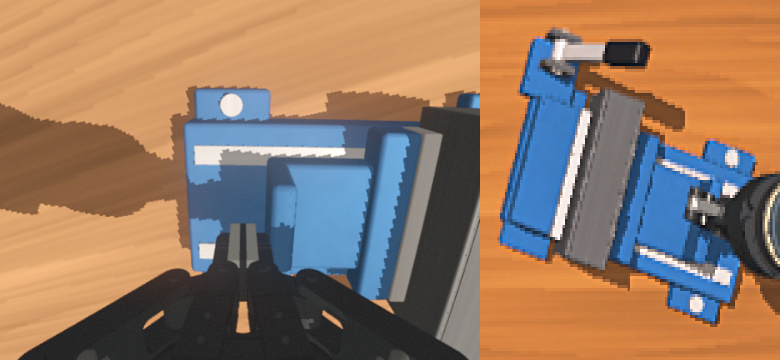

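The picture shows the tube between both jaws with no gap, touching both white strips. The handle reads −106.5 mm, so the opening is about 40 mm: clamped. Back off, rise, then go beside the lever.

Call:
step_arm --commands '[-0.3, 0, 0, 0, 0, 0, -0.5, 0, 0, 0, 0, 0, -0.3, 0, 0, 0, 0, 0, 0, 0, -0.5, 0, 0, 0, 0, 0, -0.8, 0, 0, 0, 0, 0, -0.8, 0, 0, 0, 0, 0, -0.8, 0, 0, 0, 0, 0, -0.5, 0, 0, 0, 0, 0, 0, 0, 0, 0]'

```text
time: 19.2
ee_pos: [0.437, -0.3333, 0.2626]
tool_rot: [0.002, 0.805, 0.593, 0.001]
force: [0.2, -0.2, -0.7]
width: 0.0001
```

```bash
python3 - <<'E'
from h import *
org=np.array([.4858,-.1763]);vx=np.array([.9548,-.2974]);vy=np.array([.2974,.9548])
dif([*(org+.098*vx+.085*vy),.26],72.7)
E
```

```text
t 19.2 pos [ 0.437  -0.3333  0.2626] yaw 72.8 zdir [ 0.004 -0.003 -1.   ] F [ 0.2 -0.2 -0.7] w 0.0001 shift units [4.99 1.97 0.05] dist 0.268 turn z units 0.0
```

Call:
step_arm --commands '[0.5, 0.2, 0, 0, 0, 0, 0.8, 0.32, 0, 0, 0, 0, 0.8, 0.32, 0, 0, 0, 0, 0.8, 0.32, 0, 0, 0, 0, 0.8, 0.32, 0, 0, 0, 0, 0.8, 0.32, 0, 0, 0, 0, 0.5, 0.17, 0, 0, 0, 0, 0, 0, 0, 0, 0, 0, 0, 0, 0, 0, 0, 0]'

```text
time: 20.32
ee_pos: [0.6031, -0.1235, 0.2583]
tool_rot: [-0.001, 0.805, 0.593, -0.001]
force: [-0.1, -0.5, 0.8]
width: -0.0002
```

```bash
python3 - <<'E'
from h import *
org=np.array([.4858,-.1763]);vx=np.array([.9548,-.2974]);vy=np.array([.2974,.9548])
dif([*(org+.098*vx+.08*vy),.178],72.7)
o=arm.get_obs();p=arm.read_camera("wrist");save(p,"w6.png");print(o["joints"].round(2))
for t_,z in (("lever_hinge",.05),("lever_grip",.146)):
    for r in arm.tip_of(p,t_)[:2]:
        P=atz(p,r["location"],z,o)[:2];print(t_,np.round(r["location"]),round(r["confidence"],2),"vice",np.round([(P-org)@vx,(P-org)@vy],4))
E
```

```text
t 20.32 pos [ 0.6031 -0.1235  0.2583] yaw 72.8 zdir [-0.003  0.    -1.   ] F [-0.1 -0.5  0.8] w -0.0002 shift units [-0.11  0.04  1.61] dist 0.081 turn z units 0.0
[-0.31  0.3   0.38  1.66 -0.   -0.01]
lever_hinge [262. 187.] 0.75 vice [0.1012 0.0647]
lever_grip [194. 209.] 0.64 vice [0.0923 0.0217]
```

View pics/w6.png

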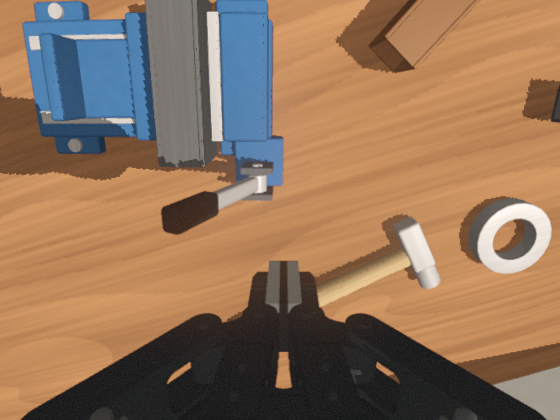

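The tube is clamped at the top left. The lever is raised, with its grip at (190,212), and the path from its hinge side is free. Descend beside it and press along its arc, in stages.

Call:
step_arm --commands '[-0.1, 0.04, 0.5, 0, 0, 0, 0, 0, 0.6, 0, 0, 0, 0, 0, 0.5, 0, 0, 0, -0.3, 0, 0.06, 0, 0, 0, -0.3, 0, 0.06, 0, 0, 0, -0.24, 0, 0.04, 0, 0, 0, -0.23, 0, 0.04, 0, 0, 0, 0, 0, 0, 0, 0, 0]'

```text
time: 21.48
ee_pos: [0.5885, -0.1812, 0.1704]
tool_rot: [0.001, 0.805, 0.593, 0.0]
force: [0.7, -0.3, 0.6]
width: 0.0002
```

Call:
step_arm --commands '[-0.25, 0, 0.18, 0, 0, 0, -0.25, 0, 0.2, 0, 0, 0, -0.2, 0, 0.24, 0, 0, 0, -0.17, 0, 0.27, 0, 0, 0, 0, 0, 0, 0, 0, 0]'

```text
time: 22.1
ee_pos: [0.5738, -0.2216, 0.1224]
tool_rot: [-0.002, 0.805, 0.593, -0.001]
force: [-0.7, -0.5, -0.7]
width: 0.0
```

```bash
python3 - <<'E'
from h import *
p=arm.read_camera("wrist");q=arm.read_camera("scene")["image"][110:230,140:280];print(arm.get_obs()["force"])
cv2.imwrite("pics/c7.png",np.hstack([cv2.resize(p["image"],(380,285)),cv2.resize(q,(332,285),interpolation=3)])[...,::-1])
E
```

```text
[-0.37492472 -0.01110105 -0.51305013]
```

View pics/c7.png

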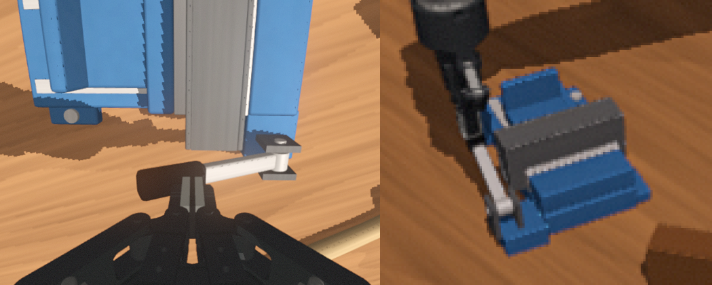

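The fingers are over the lever's grip at (190,180) and it seems to have come partly down. Continue pressing.

Call:
step_arm --commands '[-0.08, 0, 0.2, 0, 0, 0, -0.08, 0, 0.2, 0, 0, 0, -0.04, 0, 0.2, 0, 0, 0, -0.03, 0, 0.2, 0, 0, 0, 0, 0, 0, 0, 0, 0]'

```text
time: 22.82
ee_pos: [0.5715, -0.2319, 0.0836]
tool_rot: [-0.001, 0.805, 0.593, -0.0]
force: [-0.9, 0.1, 0.4]
width: 0.0003
```

Call:
step_arm --commands '[0, 0, 0.08, 0, 0, 0, 0, 0, 0.08, 0, 0, 0, 0, 0, 0, 0, 0, 0]'

```text
time: 23.2
ee_pos: [0.572, -0.2319, 0.0828]
tool_rot: [0.001, 0.805, 0.593, 0.0]
force: [-8.3, 4.6, 20.9]
width: -0.0001
```

It stalls at tip height 58 mm, exactly the top of a level grip, with 21 N. One small extra press, then lift away and check.

Call:
step_arm --commands '[0, 0, 0.04, 0, 0, 0, 0, 0, 0, 0, 0, 0, 0, 0, -0.4, 0, 0, 0, 0, 0, -0.6, 0, 0, 0, 0, 0, -0.8, 0, 0, 0, 0, 0, -0.8, 0, 0, 0, 0, -0.5, -0.6, 0, 0, 0, -0.2, -0.8, 0, 0, 0, 0, -0.4, -0.8, 0, 0, 0, 0, 0, 0, 0, 0, 0, 0]'

```text
time: 24.45
ee_pos: [0.4606, -0.2293, 0.2348]
tool_rot: [-0.001, 0.806, 0.592, -0.0]
force: [-0.0, 0.6, 0.2]
width: -0.0001
```

```bash
python3 - <<'E'
from h import *
o=arm.get_obs();p=arm.read_camera("wrist");print(o["time"])
org=np.array([.4858,-.1763]);vx=np.array([.9548,-.2974]);vy=np.array([.2974,.9548])
for t_,z in (("jaw_handle",.086),("lever_hinge",.05),("lever_grip",.05)):
    for r in arm.tip_of(p,t_)[:1]:
        P=atz(p,r["location"],z,o)[:2];print(t_,np.round(r["location"]),round(r["confidence"],2),"vice",np.round([(P-org)@vx,(P-org)@vy],4))
for r in arm.regions_of(p,"tube"):
    P=atz(p,r["location"],.09,o)
    if np.linalg.norm(P[:2]-[.486,-.176])<.06:
        x,f=fitbox([(p,r["pixels"].astype(float),o)],.14,[.486,-.176,np.radians(-17)],.03);d=x[:2]-org
        print("fit",np.degrees(x[2]),f,"vice",d@vx,d@vy)
s=arm.read_camera("scene")["image"][110:230,140:280]
cv2.imwrite("pics/c8.png",np.hstack([cv2.resize(p["image"],(400,300)),cv2.resize(s,(350,300),interpolation=3)])[...,::-1])
E
```

```text
24.45
jaw_handle [223. 204.] 0.62 vice [-0.0045 -0.1068]
lever_hinge [399. 288.] 0.62 vice [0.0983 0.0627]
fit -17.9091150698486 0.06175689267737627 vice 0.002926846092064112 -0.00016281487701967756
```

View pics/c8.png

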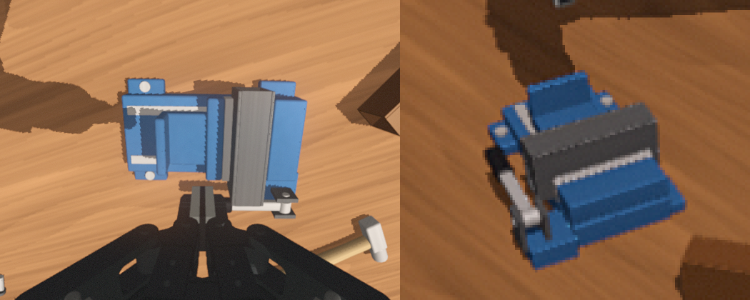

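The tube sits between both jaws at vice (3, 0) mm and the lever lies along the vice. Check the grip's place against a fully level lever, then hand in.

```bash
python3 - <<'E'
from h import *
p=arm.read_camera("scene")
org=np.array([.4858,-.1763]);vx=np.array([.9548,-.2974]);vy=np.array([.2974,.9548])
for a in(0,.1,.2): 
    y=.062-.1*np.cos(a);print(a,proj(p,[*(org+.097*vx+y*vy),.05+.1*np.sin(a)]).round(1))
print([(r["location"],r["confidence"]) for r in arm.tip_of(p,"lever_grip")[:2]])
im=p["image"][160:195,165:192].astype(int);k=np.argwhere(im.max(2)<45);print("dark centroid",k.mean(0)[::-1]+[165,160],len(k))
for t in("short_tube","hammer","bearing"):
    for r in arm.search_frame(p,t)[:1]: print(t,np.round(r["location"]))
E
```

```text
0 [[177.8 176.3]]
0.1 [[177.4 173.4]]
0.2 [[177.1 170.8]]
[([176.6, 175.9], 0.81)]
dark centroid [180.3373494  173.61445783] 83
short_tube [286. 286.]
hammer [163. 256.]
bearing [210. 303.]
```

```bash
python3 -c "
from bench import arm
print(arm.get_obs()['time'],arm.finish_job())"
```

```text
the job is handed in; nothing more can be done
25.0 None
```

I clamped the longer dark tube in the vice, pressed the lock lever down and handed the job in at 25.0 s.

- **Placing:** I set the tube on the bed between the open jaws and let go. It stood about 3 mm off centre along the jaws and parallel to them to within about 1°.
- **Squeezing:** I pushed the handle until the force rose to about 39 N with no more movement. The handle position then gave an opening of about 40 mm, which matches the tube's width. The last fit puts the tube at vice x = 3 mm, y = 0 mm.
- **Locking:** I then pressed the lever until it stopped at 21 N, with the fingertips at about 58 mm, the height of a level grip's top, followed by one small extra press.

**Checks that disagreed:**
- The network's scene-camera point for the lever grip matches a fully level lever within about 1 px. A rough count of dark pixels came out about 2.5 px off in each direction, which could mean up to 0.1 rad still raised. I trust the hard stop more.
- In the last wrist picture the lever grip was hidden by the fingers, so I could not check it there.

The short tube, hammer and bearing ring show in the scene camera within about 4 px of where they were at the start. The arm was clear of everything when I handed the job in.

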